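# Centre a trimmer's back gauge in its screw play

### The arm

A 6-joint arm with a two-finger parallel gripper is mounted at the origin on the work surface; the furniture and walls round the work are solid. World frame = base frame: x ahead of the robot, y to its left, z up, the work surface at z = 0. Lengths are in m, angles in rad, forces in N, time in s.
With the tool pointing down it reaches from about 0.325 to 0.85 m from the base axis. Payload 4.4 kg.
Tool frame: the origin (TCP) lies midway between the tips of the shut fingers; the grasp point (between the pads) lies 19 mm behind it; z points along the fingers, y is the line along which they close (so a half turn about z gives the same grasp; the last joint's range is limited). The gripper opens to 94 mm and grips with 3 to 60 N. Pads are 16 mm wide; open, the fingers measure 119 mm over their backs; the gripper's body (75 mm by 177 mm) begins 78 mm behind the grasp point.
Start: joints at [1.149, 0.207, 1.542, -0, 1.393, -0.15], TCP at [0.154, 0.554, 0.205] pointing down, gripper open.
Joint ranges: [-2.73, 2.73], [-0.86, 2.22], [0.23, 2.46], [-1.11, 4.25], [0.08, 2.63], [-2.82, 2.82]. Speed limits (rad/s): [2.79, 2.79, 3.14, 3.14, 3.14, 3.14].

### API

Orientations are given as a 3x3 rotation matrix whose columns are the frame's x, y, z axes.
In Python, from bench import env, cams, workorder gives the robot as it stands.
- The arm moves only by the shell command python3 -m inch 'ROWS' [OPENING] [FORCE]. ROWS is a JSON object of lists of equal length, an entry for each row: "translation": the shift along the tool's x, y, z in m, a list of three; "yaw": the turn about the tool's z in degrees. In form: {"translation": [[x, y, z], ...], "yaw": [yaw, ...]}. A call has 1 to 10 rows; each row shifts and turns the commanded pose from where the row before left it, along the tool's axes as they then stand; what a row does not reach is not made up. A row lasts 1/10 s, in which the tool goes at most 50 mm and 8.59 degrees, less where a joint would pass 70% of its speed; a pose out of reach is approached as far as the arm can. A call is refused whole if a number of a shift passes 0.05 or a number of a turn 8.59, either way. A call with a gripper value outside its range is refused whole. OPENING is the closure, from 0 (fully open) to 1 (shut), set as the call begins (- or left out, the last holds). The fingers move at their own pace and stop on an object; FORCE is the grip in N (left out, the last holds). Time passes only in rows, so rows that do not move let the fingers close. It gives the time, the measured TCP pose, the force, the opening and the grip force at its end, in the units of the state.
- env.read_state(): the state, without advancing time (a new reading comes with each control period).
- cams.snapshot(name): name is "scene" or "top" or "wrist"; returns the picture (420x560x3 uint8, blue, green, red); there is no depth.
- cams.camera_params(name): a dict with "mtx" (3x3 intrinsics, pixels), "rvec" (rotation vector, rad) and "tvec" (3), from world to camera coordinates, as OpenCV has them. Camera axes: x right, y down, z forward; pixel columns grow to the right and rows downward; lengths in m; the calibration is good to about 2 mm. The wrist camera is an equidistant fisheye: a pixel r from the principal point sees the ray r / f radians off the axis. A picture is of the moment at which its call begins: read the wrist's pose just before it. camera_params takes no time and is no camera call; for the wrist camera it gives the pose at the moment of the call.
- workorder.job_done(): hands the job in; it is judged then, once.
The state is a dict: "t": time; "joint_pos": joint angles; "qvel": joint speeds; "joint_efforts": joint torques, N m; "position": TCP position; "ee_rot": TCP orientation; "contact_force": force on the tool from outside, world axes, zero at the start; "torque": the same for the moment, N m; "finger_gap": finger opening in m; "finger_force": force on a finger pad.
Only numpy, scipy, OpenCV 4.12 (cv2) and the standard library are available. Lean on these libraries where they do the work, as an engineer would, in place of code of your own. Each camera call takes 0.05 s, during which the arm holds its last target. There are 200 camera calls.

### The job

Feel out the free play of the paper trimmer's back gauge: by its upright fin, slide the gauge gently to the robot's left until its cushion clearly pushes back, then gently to the right until it pushes back again, never so hard that the screw nut is dragged along. Then set the gauge in the middle of the free play you found and press the round lock button on it fully down, without knocking the things behind the trimmer.

Things in the scene. Friction and masses are not known exactly. Their poses are not given: they have to be found in the camera images.
- trimmer: Paper trimmer, fixed. Origin on the desk under the middle of its dark screw housing (60 x 330 x 30 mm, long along y; black end blocks 48 mm high at y = +-162). Its grey board, 12 mm thick, reaches from the housing towards the robot (-x) to x = -240. Cutting rail with a black head (48 mm high) along the board's left edge, y = +142. +y is 'left' seen from the robot, z up.
- gauge (a joint): Place of the back gauge along the trimmer's y, m, growing to the left. It slides with 1.5 N friction in a free play of 26 to 46 mm; width and middle differ every time and cannot be seen. At either end a sprung cushion pushes back, 2 N per mm from zero, both ends alike; over about 12 N (6 mm) on the cushion drags the hidden screw nut along, which must not happen. Stays where left.
- saddle (a point): Centre of the top of the gauge's aluminium saddle plate (116 x 80 mm, 10 thick, top 52 mm above the desk), which carries the fin, the lock button and, towards the robot, a fence bar over the board; axes as the trimmer's.
- gauge_grip (a point): Grip point on the gauge's upright black fin, on its mid-plane. The fin is 12 mm thick along the trimmer's y (grasp it across that, from above), 44 mm long along x, and stands from 52 to 98 mm above the desk; this point is 80 mm above the desk. Axes as the trimmer's.
- lock_top (a point): Centre of the top of the round black lock button (26 mm across) on the saddle, 59 mm nearer the robot (trimmer -x) than gauge_grip; at the start its top is 68 mm above the desk. It is pressed straight down.
- lock (a joint): How far the lock button has been pressed, in m: 0 up, about 0.005 fully down, where its foot meets the board. It moves against 4 N of friction and stays where it is left; about 8 to 10 N is ample.
- stamp_box: Small silver stamp box, 36 x 54 x 25 mm, loose behind the trimmer; origin at the centre of its underside. Bystander.
- seal_stamp: Seal stamp with brown wooden handle, 27 mm across, 78 mm high, loose behind the trimmer; origin at the centre of its underside. Bystander.
- coaster_stack: Round dark coaster stack, 92 mm across, 20 mm high, loose behind the trimmer; origin at the centre of its underside. Bystander.

How it is judged:
By the outcome, as a careful person would: the job done as asked, in the order asked, and still so for the second after the job is handed in, with the robot touching nothing.
It also fails if it takes over 72 s, if anything falls off the work surface, if the arm or the gripper's body presses on something with over 40 N, if the wrist force passes 120 N, or if a joint passes its speed limit or range.

## Working session

There is one attempt and no reset: what is moved stays moved. The work goes in short steps, Python scripts to look and compute and a shell command to move; the robot and the scene stay as the last step left them, time stands still between calls to the robot, and variables do not carry over. Pictures are saved under pics/ and viewed, at most 10 in all, crops included, and the job is handed in when it is done.

```bash
ls; mkdir -p pics
python3 - <<'E'
from bench import env,cams
import cv2
s=env.read_state();print(s)
for n in("scene","top"):
    cv2.imwrite(f"pics/{n}0.png",cams.snapshot(n))
    print(n,cams.camera_params(n))
E
```

```text
pics
{'t': 0.0, 'joint_pos': array([ 1.14853415e+00,  2.07397260e-01,  1.54294128e+00, -1.20663349e-05,
        1.39348885e+00, -1.50499512e-01]), 'qvel': array([-0.00020049, -0.00030695, -0.00170933,  0.00056983,  0.00043661,
        0.00031066]), 'joint_efforts': array([-1.38254898e-03, -3.70858634e+01, -2.81423771e+01,  6.98092533e-02,
        3.59893218e-02, -1.41990258e-04]), 'position': array([0.15402939, 0.55315328, 0.20430974]), 'ee_rot': array([[-9.63299669e-01,  2.68426766e-01, -9.05017701e-04],
       [ 2.68428097e-01,  9.63297556e-01, -2.04331588e-03],
       [ 3.23320667e-04, -2.21125769e-03, -9.99997503e-01]]), 'contact_force': array([0.44666876, 0.77794103, 0.54052524]), 'torque': array([0.03604866, 0.02085734, 0.00292339]), 'finger_force': 0.0, 'finger_gap': 0.09383154393179642}
scene {'mtx': array([[521.82685239,   0.        , 272.72112502],
       [  0.        , 521.82685239, 208.55360695],
       [  0.        ,   0.        ,   1.        ]]), 'rvec': array([ 2.2507315 , -0.60713715,  0.28710307]), 'tvec': array([-0.47847476,  0.25908152,  0.72409885])}
top {'mtx': array([[517.64004393,   0.        , 274.89893489],
       [  0.        , 517.64004393, 215.42771449],
       [  0.        ,   0.        ,   1.        ]]), 'rvec': array([ 2.16641898, -2.16408241,  0.0612975 ]), 'tvec': array([0.05145122, 0.55542815, 1.01778336])}
```

View pics/scene0.png

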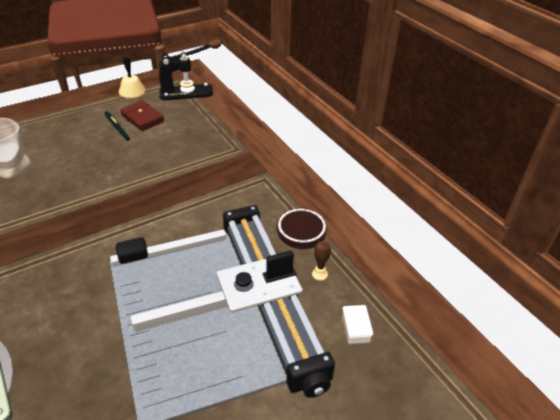

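View pics/top0.png

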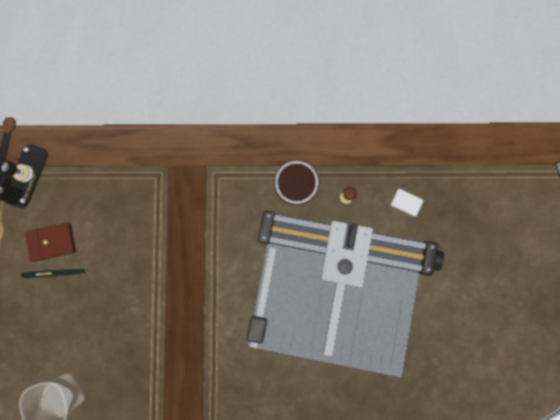

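The scene view shows the fin near (280,265) and the button near (243,281). In the top view the fin is near (351,236), the button near (345,267), and the end blocks near (267,227) and (431,257).

```bash
cat > h.py <<'E'
import numpy as np,cv2
from bench import env,cams
def ray(n,uv,z):
    p=cams.camera_params(n);R=cv2.Rodrigues(p["rvec"])[0];c=-R.T@p["tvec"]
    d=R.T@np.linalg.solve(p["mtx"],[*uv,1.]);return c+d*(z-c[2])/d[2]
def proj(n,P):
    p=cams.camera_params(n);return cv2.projectPoints(np.float64(P).reshape(-1,3),p["rvec"],p["tvec"],p["mtx"],None)[0].reshape(-1,2)
E
python3 - <<'E'
from h import *
a=cv2.imread("pics/top0.png")[200:300,250:450];cv2.imwrite("pics/crop.png",cv2.resize(a,None,fx=4,fy=4,interpolation=cv2.INTER_CUBIC))
for uv,z in [((267,227),.048),((431,257),.048),((345,267),.068),((351,236),.098)]:print(uv,ray("top",uv,z))
print(ray("scene",(243,279),.068))
E
```

```text
(267, 227) [0.53055547 0.06685413 0.048     ]
(431, 257) [ 0.47251737 -0.25128836  0.048     ]
(345, 267) [ 0.45309781 -0.08293275  0.068     ]
(351, 236) [ 0.51082314 -0.0913403   0.098     ]
[ 0.4517526  -0.08472068  0.068     ]
```

View pics/crop.png

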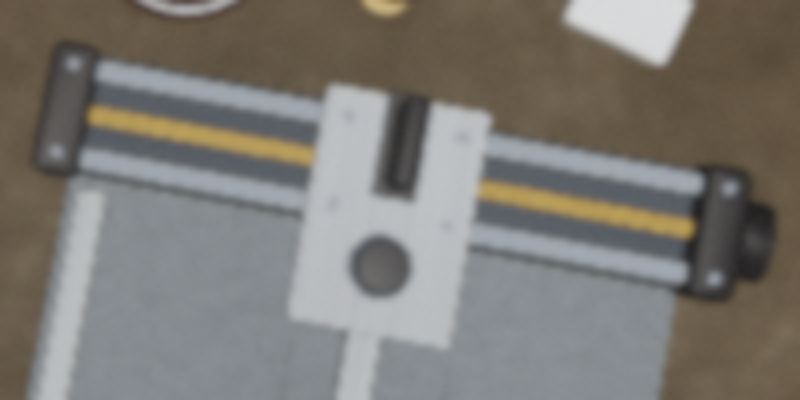

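Trimmer yaw is about -10.4°. The fin measures (0.512,-0.093), and the button plus 59 mm lands on it, so they agree. I'll turn the tool and fly above the fin.

```bash
python3 -m inch '{"translation":[[0,0,0],[-0.0234,-0.0286,0],[-0.0234,-0.0286,0],[-0.0234,-0.0286,0],[-0.0234,-0.0286,0],[-0.0234,-0.0286,0],[-0.0234,-0.0286,0],[-0.0234,-0.0286,0],[-0.0234,-0.0286,0],[-0.0234,-0.0286,0]],"yaw":[-5.2,0,0,0,0,0,0,0,0,0]}' 0 20
python3 -m inch '{"translation":[[-0.0234,-0.0286,0],[-0.0234,-0.0286,0],[-0.0234,-0.0286,0],[-0.0234,-0.0286,0],[-0.0234,-0.0286,0],[-0.0234,-0.0286,0],[-0.0234,-0.0286,0],[-0.0234,-0.0286,0],[-0.0234,-0.0286,0],[0,0,0]],"yaw":[0,0,0,0,0,0,0,0,0,0]}'
python3 - <<'E'
from h import *
print(cams.camera_params("wrist"));a=cams.snapshot("wrist");cv2.imwrite("pics/w1.png",a)
s=env.read_state();print(s["position"],s["ee_rot"],s["contact_force"])
E
```

```text
t: 1.1
position: [0.3153, 0.2613, 0.2051]
ee_rot: [[-0.984, 0.18, -0.0], [0.18, 0.984, -0.0], [0.0, -0.0, -1.0]]
contact_force: [0.7, -0.3, 0.3]
finger_gap: 0.0939
finger_force: 0.0
t: 2.1
position: [0.4774, -0.0318, 0.2052]
ee_rot: [[-0.983, 0.185, 0.0], [0.185, 0.983, -0.001], [-0.001, -0.001, -1.0]]
contact_force: [-0.3, 0.9, 0.1]
finger_gap: 0.094
finger_force: 0.0
{'mtx': array([[325.1922621 ,   0.        , 278.93059083],
       [  0.        , 325.1922621 , 206.51246972],
       [  0.        ,   0.        ,   1.        ]]), 'rvec': array([-2.27244653, -1.88720822, -0.21912064]), 'tvec': array([-0.05680751, -0.48677859,  0.27928777])}
[ 0.47619284 -0.0297575   0.2048934 ] [[-9.83037627e-01  1.83399677e-01 -1.25811406e-03]
 [ 1.83399223e-01  9.83038405e-01  4.67769401e-04]
 [ 1.32256319e-03  2.29097781e-04 -9.99999099e-01]] [-0.05615647 -0.03609203 -0.52247945]
```

View pics/w1.png

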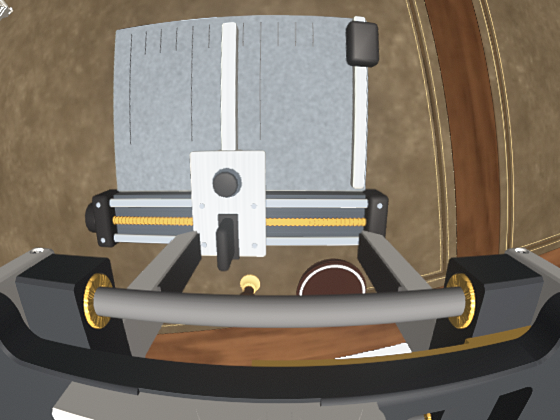

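The wrist view shows the trimmer square to the tool, button top near (227,182), and fin near (226,240). The end blocks are near (103,218) and (376,217).

```bash
cat >> h.py <<'E'
def wray(uv,z,p):
    x,y=(np.array(uv)-p["mtx"][:2,2])/p["mtx"][0,0];r=np.hypot(x,y)
    d=np.array([x/r*np.sin(r),y/r*np.sin(r),np.cos(r)])
    R=cv2.Rodrigues(p["rvec"])[0];c=-R.T@p["tvec"];d=R.T@d;return c+d*(z-c[2])/d[2]
E
python3 - <<'E'
from h import *
p=cams.camera_params("wrist")
b=wray((227,181),.068,p);print("btn",b)
for q in [(376,217),(103,218)]:print(wray(q,.048,p))
for q in [(225,243)]:print("fin",wray(q,.098,p))
for th in (-10.4,-10.57):
    x=np.array([np.cos(np.radians(th)),np.sin(np.radians(th)),0]);print("fin from btn",b+.059*x)
s=env.read_state();T=s["ee_rot"]
g=b+.059*x;print("tool delta",T.T@(g-s["position"]))
print(T[:,1])
a=cv2.imread("pics/w1.png")[140:280,170:290];cv2.imwrite("pics/w1c.png",cv2.resize(a,None,fx=4,fy=4,interpolation=cv2.INTER_CUBIC))
E
```

```text
btn [ 0.44995995 -0.07660851  0.068     ]
[0.52069423 0.07137435 0.048     ]
[ 0.46505142 -0.23994137  0.048     ]
fin [ 0.50329814 -0.08581434  0.098     ]
fin from btn [ 0.50799067 -0.08725914  0.068     ]
fin from btn [ 0.50795881 -0.08743127  0.068     ]
tool delta [-0.04198552 -0.05090103  0.13682634]
[1.83399677e-01 9.83038405e-01 2.29097781e-04]
```

View pics/w1c.png

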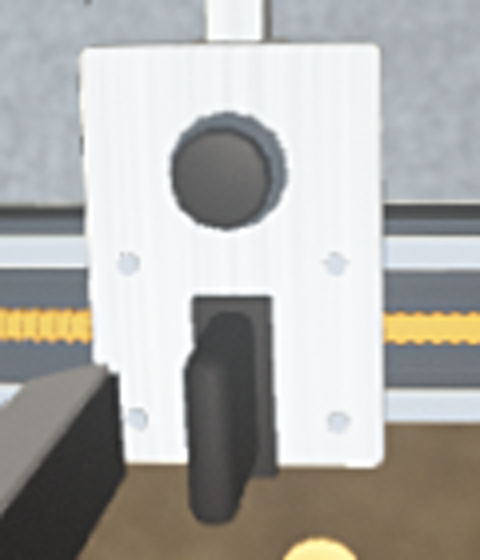

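Run:
```python
from h import *
p=cams.camera_params("wrist");s=env.read_state();T=s["ee_rot"]
b=wray((225,184),.068,p);f=wray((222.3,249.5),.098,p)
print(b,f,T.T@(b-s["position"]),T.T@(f-s["position"]),s["position"])
```

```text
[ 0.45252069 -0.07922586  0.068     ] [ 0.5092435  -0.08991384  0.098     ] [ 0.0140171  -0.05300213  0.13689992] [-0.04366404 -0.053099    0.10682359] [ 0.47619284 -0.0297575   0.2048934 ]
```

```bash
python3 -m inch '{"translation":[[-0.0150,-0.018,0.01],[-0.0150,-0.018,0.015],[-0.0150,-0.018,0.02],[0,0,0.03],[0,0,0.03],[0,0,0.022],[0,0,0.010],[0,0,0.004],[0,0,0],[0,0,0]],"yaw":[0,0,0,0,0,0,0,0,0,0]}' 0.6 20
python3 - <<'E'
from h import *
p=cams.camera_params("wrist");cv2.imwrite("pics/w2.png",cams.snapshot("wrist"))
s=env.read_state();print(s["position"],s["contact_force"],s["finger_gap"],s["ee_rot"][:,1])
E
```

```text
t: 3.15
position: [0.5116, -0.0896, 0.0658]
ee_rot: [[-0.984, 0.18, 0.002], [0.18, 0.984, -0.001], [-0.003, -0.0, -1.0]]
contact_force: [0.7, 0.9, 0.7]
finger_gap: 0.0376
finger_force: 0.0
[ 0.51173765 -0.08973859  0.06590681] [ 0.7247714   0.37768825 -0.70233751] 0.03760658342196717 [ 1.79758042e-01  9.83710768e-01 -4.14010244e-04]
```

View pics/w2.png

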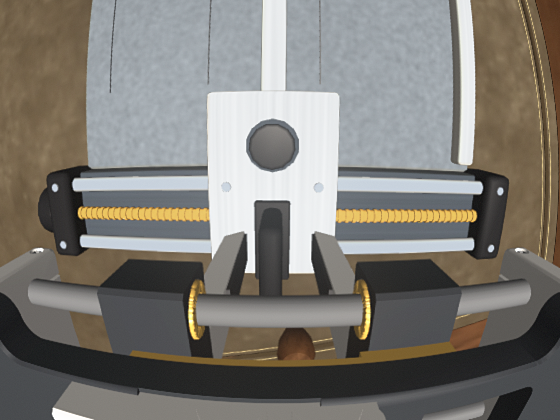

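The fin is between the fingers, about 4 mm towards tool -y: fin centre at column 272, finger mid at 279. Correcting, then gripping.

```bash
python3 -m inch '{"translation":[[0,-0.002,0.002],[0,-0.002,0.002],[0,0,0],[0,0,0]],"yaw":[0,0,0,0]}' 
python3 -m inch '{"translation":[[0,0,0],[0,0,0],[0,0,0],[0,0,0],[0,0,0],[0,0,0],[0,0,0],[0,0,0]],"yaw":[0,0,0,0,0,0,0,0]}' 1 20
python3 - <<'E'
from h import *
s=env.read_state();print(s["position"],s["contact_force"],s["torque"],s["position"]@np.array([.18,.984,0]))
E
```

```text
t: 3.6
position: [0.5098, -0.0936, 0.0605]
ee_rot: [[-0.984, 0.18, -0.0], [0.18, 0.984, 0.0], [0.0, 0.0, -1.0]]
contact_force: [-0.0, 0.4, -0.1]
finger_gap: 0.0376
finger_force: 0.0
t: 4.4
position: [0.5099, -0.0935, 0.0605]
ee_rot: [[-0.984, 0.18, 0.0], [0.18, 0.984, -0.0], [-0.0, -0.0, -1.0]]
contact_force: [0.3, -1.2, -0.8]
finger_gap: 0.0117
finger_force: 20.0
[ 0.5098545  -0.09353124  0.06047246] [ 0.3282247  -1.21258477 -0.84965969] [-0.08649995  0.03763436 -0.16671905] -0.0002609306738126954
```

```bash
cat > u.py <<'E'
import numpy as np,time
from bench import env
s=env.read_state();v=np.array([.18,.984,0]);print("t %.2f u %.2f mm F %.2f gap %.4f"%(s["t"],1e3*(s["position"]@v),s["contact_force"]@v,s["finger_gap"]))
E
python3 -m inch '{"translation":[[0,0.001,0],[0,0.001,0],[0,0.001,0],[0,0.001,0]],"yaw":[0,0,0,0]}' >/dev/null; python3 u.py
python3 -m inch '{"translation":[[0,0,0]],"yaw":[0]}' >/dev/null; python3 u.py
```

```text
t 4.80 u 3.75 mm F -1.22 gap 0.0116
t 4.90 u 3.91 mm F -0.87 gap 0.0119
```

```bash
echo 'raise SystemExit(int(abs(s["contact_force"]@v)>3.2))' >>u.py
python3 -m inch '{"translation":[[0,0.001,0],[0,0.001,0],[0,0.001,0]],"yaw":[0,0,0]}' >/dev/null; python3 u.py &&
python3 -m inch '{"translation":[[0,0.001,0],[0,0.001,0]],"yaw":[0,0]}' >/dev/null && python3 u.py &&
python3 -m inch '{"translation":[[0,0.001,0],[0,0.001,0]],"yaw":[0,0]}' >/dev/null && python3 u.py &&
python3 -m inch '{"translation":[[0,0.001,0],[0,0.001,0]],"yaw":[0,0]}' >/dev/null && python3 u.py &&
python3 -m inch '{"translation":[[0,0.001,0],[0,0.001,0]],"yaw":[0,0]}' >/dev/null && python3 u.py
```

```text
t 5.20 u 6.82 mm F -1.56 gap 0.0118
t 5.40 u 8.85 mm F -1.74 gap 0.0119
t 5.60 u 10.86 mm F -1.98 gap 0.0116
t 5.80 u 12.84 mm F -1.41 gap 0.0119
t 6.00 u 14.85 mm F -1.33 gap 0.0120
```

```bash
python3 -m inch '{"translation":[[0,0.001,0],[0,0.001,0]],"yaw":[0,0]}' >/dev/null; python3 u.py &&
python3 -m inch '{"translation":[[0,0.001,0],[0,0.001,0]],"yaw":[0,0]}' >/dev/null && python3 u.py &&
python3 -m inch '{"translation":[[0,0.001,0],[0,0.001,0]],"yaw":[0,0]}' >/dev/null && python3 u.py &&
python3 -m inch '{"translation":[[0,0.001,0],[0,0.001,0]],"yaw":[0,0]}' >/dev/null && python3 u.py &&
python3 -m inch '{"translation":[[0,0.001,0],[0,0.001,0]],"yaw":[0,0]}' >/dev/null && python3 u.py &&
python3 -m inch '{"translation":[[0,0.001,0],[0,0.001,0]],"yaw":[0,0]}' >/dev/null && python3 u.py
```

```text
t 6.20 u 16.85 mm F -1.66 gap 0.0119
t 6.40 u 18.85 mm F -1.57 gap 0.0119
t 6.60 u 20.86 mm F -1.11 gap 0.0116
t 6.80 u 22.86 mm F -2.12 gap 0.0122
t 7.00 u 24.86 mm F -1.59 gap 0.0118
t 7.20 u 26.83 mm F -1.43 gap 0.0120
```

```bash
python3 -m inch '{"translation":[[0,0.001,0],[0,0.001,0]],"yaw":[0,0]}' >/dev/null; python3 u.py &&
python3 -m inch '{"translation":[[0,0.001,0],[0,0.001,0]],"yaw":[0,0]}' >/dev/null && python3 u.py &&
python3 -m inch '{"translation":[[0,0.001,0],[0,0.001,0]],"yaw":[0,0]}' >/dev/null && python3 u.py &&
python3 -m inch '{"translation":[[0,0.001,0],[0,0.001,0]],"yaw":[0,0]}' >/dev/null && python3 u.py &&
python3 -m inch '{"translation":[[0,0.001,0],[0,0.001,0]],"yaw":[0,0]}' >/dev/null && python3 u.py &&
python3 -m inch '{"translation":[[0,0.001,0],[0,0.001,0]],"yaw":[0,0]}' >/dev/null && python3 u.py
```

```text
t 7.40 u 28.75 mm F -2.44 gap 0.0117
t 7.60 u 30.18 mm F -4.65 gap 0.0118
```

```bash
python3 -m inch '{"translation":[[0,0,0],[0,0,0]],"yaw":[0,0]}' >/dev/null; python3 u.py 
python3 -m inch '{"translation":[[0,0.0005,0],[0,0.0005,0]],"yaw":[0,0]}' >/dev/null ; python3 u.py
python3 -m inch '{"translation":[[0,0,0]],"yaw":[0]}' >/dev/null; python3 u.py 
python3 -m inch '{"translation":[[0,0,0]],"yaw":[0]}' >/dev/null; python3 u.py
```

```text
t 7.80 u 30.27 mm F -2.98 gap 0.0120
t 8.00 u 30.74 mm F -5.37 gap 0.0114
t 8.10 u 30.78 mm F -5.22 gap 0.0119
t 8.20 u 30.78 mm F -4.56 gap 0.0115
```

```bash
python3 -m inch '{"translation":[[0,0.0005,0],[0,0.0005,0]],"yaw":[0,0]}' >/dev/null ; python3 u.py
python3 -m inch '{"translation":[[0,0,0]],"yaw":[0]}' >/dev/null; python3 u.py 
python3 -m inch '{"translation":[[0,0.0005,0],[0,0.0005,0]],"yaw":[0,0]}' >/dev/null ; python3 u.py
python3 -m inch '{"translation":[[0,0,0]],"yaw":[0]}' >/dev/null; python3 u.py 
python3 -m inch '{"translation":[[0,0,0]],"yaw":[0]}' >/dev/null; python3 u.py
```

```text
t 8.40 u 31.36 mm F -6.60 gap 0.0121
t 8.50 u 31.42 mm F -5.95 gap 0.0119
t 8.70 u 32.02 mm F -7.84 gap 0.0115
t 8.80 u 32.05 mm F -7.35 gap 0.0120
t 8.90 u 32.05 mm F -7.87 gap 0.0118
```

Left cushion begins at u ≈ 28.95 mm, pushed to about 6 N. Now to the right.

```bash
python3 -m inch '{"translation":[[0,-0.002,0],[0,-0.0025,0],[0,-0.0025,0],[0,-0.0025,0],[0,-0.0025,0],[0,-0.0025,0],[0,-0.0025,0],[0,-0.0025,0],[0,-0.0025,0],[0,-0.002,0]],"yaw":[0,0,0,0,0,0,0,0,0,0]}' >/dev/null; python3 u.py &&
python3 -m inch '{"translation":[[0,-0.001,0],[0,-0.001,0],[0,-0.001,0]],"yaw":[0,0,0]}' >/dev/null && python3 u.py &&
python3 -m inch '{"translation":[[0,-0.001,0],[0,-0.001,0]],"yaw":[0,0]}' >/dev/null && python3 u.py &&
python3 -m inch '{"translation":[[0,-0.001,0],[0,-0.001,0]],"yaw":[0,0]}' >/dev/null && python3 u.py &&
python3 -m inch '{"translation":[[0,-0.001,0],[0,-0.001,0]],"yaw":[0,0]}' >/dev/null && python3 u.py &&
python3 -m inch '{"translation":[[0,-0.001,0],[0,-0.001,0]],"yaw":[0,0]}' >/dev/null && python3 u.py &&
python3 -m inch '{"translation":[[0,-0.001,0],[0,-0.001,0]],"yaw":[0,0]}' >/dev/null && python3 u.py &&
python3 -m inch '{"translation":[[0,-0.001,0],[0,-0.001,0]],"yaw":[0,0]}' >/dev/null && python3 u.py
```

```text
t 9.90 u 9.59 mm F 1.02 gap 0.0118
t 10.20 u 6.72 mm F 1.28 gap 0.0120
t 10.40 u 4.74 mm F 2.21 gap 0.0116
t 10.60 u 2.71 mm F 0.90 gap 0.0119
t 10.80 u 0.70 mm F 1.52 gap 0.0123
t 11.00 u -1.30 mm F 1.99 gap 0.0119
t 11.20 u -3.30 mm F 1.62 gap 0.0118
t 11.40 u -5.32 mm F 0.78 gap 0.0121
```

```bash
python3 -m inch '{"translation":[[0,-0.001,0],[0,-0.001,0]],"yaw":[0,0]}' >/dev/null; python3 u.py &&
python3 -m inch '{"translation":[[0,-0.001,0],[0,-0.001,0]],"yaw":[0,0]}' >/dev/null && python3 u.py &&
python3 -m inch '{"translation":[[0,-0.001,0],[0,-0.001,0]],"yaw":[0,0]}' >/dev/null && python3 u.py &&
python3 -m inch '{"translation":[[0,-0.001,0],[0,-0.001,0]],"yaw":[0,0]}' >/dev/null && python3 u.py &&
python3 -m inch '{"translation":[[0,-0.001,0],[0,-0.001,0]],"yaw":[0,0]}' >/dev/null && python3 u.py &&
python3 -m inch '{"translation":[[0,-0.001,0],[0,-0.001,0]],"yaw":[0,0]}' >/dev/null && python3 u.py &&
python3 -m inch '{"translation":[[0,-0.001,0],[0,-0.001,0]],"yaw":[0,0]}' >/dev/null && python3 u.py
```

```text
t 11.60 u -7.31 mm F 1.63 gap 0.0120
t 11.80 u -9.31 mm F 1.34 gap 0.0121
t 12.00 u -11.19 mm F 1.88 gap 0.0120
t 12.20 u -12.68 mm F 4.38 gap 0.0119
```

```bash
python3 -m inch '{"translation":[[0,-0.0005,0],[0,-0.0005,0]],"yaw":[0,0]}' >/dev/null ; python3 u.py
python3 -m inch '{"translation":[[0,0,0]],"yaw":[0]}' >/dev/null; python3 u.py 
python3 -m inch '{"translation":[[0,-0.0005,0],[0,-0.0005,0]],"yaw":[0,0]}' >/dev/null ; python3 u.py
python3 -m inch '{"translation":[[0,0,0]],"yaw":[0]}' >/dev/null; python3 u.py 
python3 -m inch '{"translation":[[0,-0.0005,0],[0,-0.0005,0]],"yaw":[0,0]}' >/dev/null ; python3 u.py
python3 -m inch '{"translation":[[0,0,0]],"yaw":[0]}' >/dev/null; python3 u.py 
python3 -m inch '{"translation":[[0,0,0]],"yaw":[0]}' >/dev/null; python3 u.py
```

```text
t 12.40 u -13.27 mm F 6.23 gap 0.0117
t 12.50 u -13.33 mm F 5.19 gap 0.0117
t 12.70 u -13.91 mm F 6.97 gap 0.0118
t 12.80 u -13.93 mm F 6.05 gap 0.0117
t 13.00 u -14.53 mm F 8.33 gap 0.0119
t 13.10 u -14.57 mm F 6.78 gap 0.0117
t 13.20 u -14.58 mm F 7.34 gap 0.0119
```

Right cushion begins at about -11.5 mm, so the middle is about 8.7 mm with a play of 40.5 mm.

```bash
python3 -m inch '{"translation":[[0,0.0025,0],[0,0.0025,0],[0,0.0025,0],[0,0.0025,0],[0,0.0025,0],[0,0.0025,0],[0,0.0025,0],[0,0.0025,0],[0,0.002,0],[0,0.002,0]],"yaw":[0,0,0,0,0,0,0,0,0,0]}' >/dev/null; python3 u.py
python3 -m inch '{"translation":[[0,0,0],[0,0,0],[0,0,0]],"yaw":[0,0,0]}' >/dev/null; python3 u.py
```

```text
t 14.20 u 7.93 mm F -2.48 gap 0.0119
t 14.50 u 8.24 mm F 0.77 gap 0.0118
```

```bash
python3 -m inch '{"translation":[[0,0.0005,0],[0,0,0],[0,0,0],[0,0,0]],"yaw":[0,0,0,0]}' >/dev/null; python3 u.py
python3 -m inch '{"translation":[[0,0,0],[0,0,0],[0,0,0],[0,0,0]],"yaw":[0,0,0,0]}' 0.5; python3 u.py
```

```text
t 14.90 u 8.22 mm F 0.35 gap 0.0119
t: 15.3
position: [0.5109, -0.0849, 0.0603]
ee_rot: [[-0.984, 0.18, -0.001], [0.18, 0.984, 0.0], [0.001, 0.0, -1.0]]
contact_force: [-0.8, 0.1, 0.7]
finger_gap: 0.0409
finger_force: 0.0
t 15.30 u 8.39 mm F -0.05 gap 0.0409
```

```bash
python3 -m inch '{"translation":[[0,0.0004,0],[0,0,0]],"yaw":[0,0]}' >/dev/null; python3 u.py
python3 -m inch '{"translation":[[0,0,0],[0,0,0],[0,0,0],[0,0,0],[0,0,0],[0,0,0],[0,0,0]],"yaw":[0,0,0,0,0,0,0]}' 1 >/dev/null; python3 u.py
python3 -m inch '{"translation":[[0,0,0],[0,0,0],[0,0,0],[0,0,0]],"yaw":[0,0,0,0]}' 0.5 >/dev/null; python3 u.py
```

```text
t 15.50 u 8.74 mm F -0.21 gap 0.0466
t 16.20 u 8.59 mm F -0.64 gap 0.0116
t 16.60 u 8.72 mm F 0.13 gap 0.0407
```

```bash
python3 -m inch '{"translation":[[0,0,-0.01],[0,0,-0.02],[0,0,-0.02],[0,0,-0.02],[0.0085,0,0],[0.02,0,0],[0.02,0,0],[0.01,0,0],[0,0,0],[0,0,0]],"yaw":[0,0,0,0,0,0,0,0,0,0]}' 0.5
python3 -m inch '{"translation":[[0,0,0.01],[0,0,0.01],[0,0,0.01],[0,0,0.01],[0,0,0.005],[0,0,0.005],[0,0,0.002],[0,0,0],[0,0,0]],"yaw":[0,0,0,0,0,0,0,0,0]}' 1 20
python3 - <<'E'
from h import *
p=cams.camera_params("wrist");cv2.imwrite("pics/w3.png",cams.snapshot("wrist"))
print(wray((0,0),.05,p)); s=env.read_state();print(s["position"],s["contact_force"])
E
```

```text
t: 17.6
position: [0.4541, -0.0743, 0.1304]
ee_rot: [[-0.984, 0.18, 0.001], [0.18, 0.984, -0.0], [-0.001, -0.0, -1.0]]
contact_force: [-0.9, 1.0, -0.8]
finger_gap: 0.0471
finger_force: 0.0
t: 18.5
position: [0.4542, -0.0743, 0.0788]
ee_rot: [[-0.984, 0.18, 0.001], [0.18, 0.984, -0.0], [-0.001, -0.0, -1.0]]
contact_force: [-0.6, -0.1, -0.0]
finger_gap: 0.0003
finger_force: 0.0
[ 0.20809722 -0.28075264  0.05      ]
[ 0.45430904 -0.07435467  0.07889269] [-0.21979957 -0.20314701 -1.01460943]
```

View pics/w3.png

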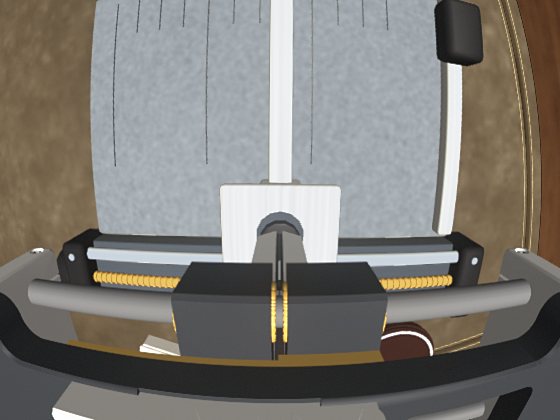

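The shut fingertips are centred over the button near (280,222). Pressing down.

```bash
python3 -m inch '{"translation":[[0,0,0.003],[0,0,0.003],[0,0,0.002],[0,0,0.001],[0,0,0]],"yaw":[0,0,0,0,0]}' | grep -E 'pos|contact'
for i in 1; do :; done
python3 -m inch '{"translation":[[0,0,0.001],[0,0,0.001],[0,0,0.001]],"yaw":[0,0,0]}' | grep -E 'pos|contact'
python3 -m inch '{"translation":[[0,0,0.001],[0,0,0.001]],"yaw":[0,0]}' | grep -E 'pos|contact'
```

```text
position: [0.4537, -0.0741, 0.0692]
contact_force: [0.1, -0.1, -0.2]
position: [0.4541, -0.0743, 0.0668]
contact_force: [-1.2, 0.3, 3.8]
position: [0.4541, -0.0743, 0.0647]
contact_force: [-1.4, 0.8, 3.3]
```

```bash
python3 -m inch '{"translation":[[0,0,0.001],[0,0,0.0005],[0,0,0]],"yaw":[0,0,0]}' | grep -E 'pos|contact'
python3 -m inch '{"translation":[[0,0,0.0005],[0,0,0.0005],[0,0,0]],"yaw":[0,0,0]}' | grep -E 'pos|contact'
```

```text
position: [0.4541, -0.0743, 0.0632]
contact_force: [-1.0, 0.0, 5.6]
position: [0.4541, -0.0743, 0.0631]
contact_force: [-3.7, 1.1, 12.7]
```

Fully down: travel has stopped at 12.7 N. Retracting and checking.

```bash
python3 -m inch '{"translation":[[0,0,-0.005],[0,0,-0.015],[0,0,-0.03],[0,0,-0.04],[0,0,-0.03],[0.02,0,0],[0.03,0,0],[0.03,0,0],[0.02,0,0],[0,0,0]],"yaw":[0,0,0,0,0,0,0,0,0,0]}' | grep -E 'pos|contact'
python3 - <<'E'
from h import *
a=cams.snapshot("top");p=cams.camera_params("wrist");w=cams.snapshot("wrist")
cv2.imwrite("pics/end.png",np.hstack([a[150:400,230:460],w[100:350,150:450]]))
E
```

```text
position: [0.3536, -0.0555, 0.1811]
contact_force: [0.2, 0.3, 0.6]
```

View pics/end.png

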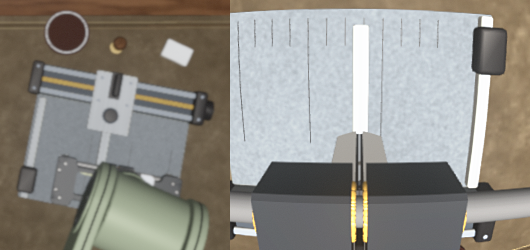

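The final view shows the button near (340,265), about 9 mm left of its start as intended. The coaster, stamp and box are where they began. Handing in.

```bash
python3 -c "
from bench import workorder;print(workorder.job_done())"
```

```text
the job is handed in; nothing more can be done
None
```

Job handed in: I felt the free play at about 40.5 mm, staying near 6 N on each cushion. I then set the gauge within about 0.1 mm of the middle found and pressed the lock button fully down (about 5 mm, 12.7 N), with the things behind the trimmer unmoved in the final picture.

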